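Set the patty press to thick and hold its top plate closed on the guide pins

ROBOT

A 7-joint arm with a two-finger parallel gripper is mounted at the origin on the work surface. World frame = base frame: x ahead of the robot, y to its left, z up, the work surface at z = 0. Lengths are in mm, angles in rad, forces in N, time in s.
With the tool pointing down it reaches from about 425 to 875 mm from the base axis. Payload 4.7 kg.
Tool frame: the origin (TCP) lies midway between the tips of the shut fingers; the grasp point (between the pads) lies 19 mm behind it; z points along the fingers, y is the line along which they close (so a half turn about z gives the same grasp; the last joint's range is limited). The gripper opens to 85 mm and grips with 20 to 120 N. Pads are 22 mm wide; open, the fingers measure 114 mm over their backs; the gripper's body (76 mm by 85 mm) begins 54 mm behind the grasp point. The pads swing forward as they close: fully open they stand 13 mm farther back than shut.
Start: joints at [-1.149, 0.321, -0.07, 1.45, 0.023, 1.371, -0.057], TCP at [257.812, 596.706, 231.349] pointing down, gripper open.
Joint ranges: [-2.86, 2.86], [-0.3, 2.09], [-1.38, 1.24], [0.06, 2.45], [-1.56, 4.7], [0.09, 2.05], [-2.69, 2.69]. Speed limits (rad/s): [2.57, 2.57, 3.14, 3.14, 3.14, 3.14, 3.14].

INTERFACE

Orientations are given as a rotation vector (axis times angle).
In Python, from plant import ctrl gives the robot as it stands. The module is installed in compiled form; this text tells all that it offers.
- The arm moves only by the shell command python3 -m pendant 'ROWS'. ROWS is JSON, one flat list of numbers, 5 for each row, row after row: the opening, from 0 (shut) to 1 (fully open), then the shift along the tool's x, y, z in mm, then the turn about the tool's z in rad. In form: [gripper, x, y, z, roll, gripper, x, y, z, roll, ...]. A call has 1 to 20 rows; each row is the pose to reach, as a shift and turn from the pose commanded when the call began, along the tool's axes at that moment; what a row does not reach only later rows make up. A row lasts 1/10 s, in which the tool goes at most 50 mm and 8.59 degrees, less where a joint would pass 70% of its speed; a pose out of reach is approached as far as the arm can. A call with a gripper value outside its range is refused whole. The fingers move at their own pace and stop on an object; the grip force is fixed at half the most. Time passes only in rows, so rows that repeat a pose let the fingers close. It gives the time, the measured TCP pose, the force, the opening and the grip force at its end, in the units of the state.
- ctrl.get_state(): the state, without advancing time (a new reading comes with each control period).
- ctrl.camera(name): name is "side" or "top" or "wrist"; returns a dict with "img" (384x512x3 uint8, red, green, blue), "K" (3x3 intrinsics, pixels), "xyz" and "attitude" of the camera in the world. Camera axes: x right, y up, looking along -z (the intrinsics and any distortion apply to the point x, -y, -z); pixel columns grow to the right and rows downward; lengths in mm; the calibration is good to about 2 mm. A picture is of the moment at which its call begins. There is no depth.
- ctrl.hand_in(): hands the job in; it is judged then, once.
Trained networks look in a picture, given as the dict that the camera call returned (one of the last four; its "shot" number tells which), for a name from the list of things; names that differ only in an ending like _2 or _b are one class to them, and where a whole thing is asked for, a point or a joint stands for the part that bears it (a point fixed in the world has none). Each returns a list of dicts, best first, with "p" (0 to 1); they miss things now and then, are a little off and sometimes report something else, mostly with a low value. They report only what shows in the picture. A call takes as long as a camera call. They do not tell look-alikes from the thing itself.
- ctrl.search_frame(label, picture): "position" ([column, row] in pixels, amid what is visible of it).
The state is a dict: "time_s": time; "joints": joint angles; "qvel": joint speeds; "joint_torque": joint torques, N m; "eef_pos": TCP position; "tcp_rot": TCP orientation; "force": force on the tool from outside, world axes, zero at the start; "torque": the same for the moment, N m; "width": finger opening in mm; "grasp_force": force on a finger pad.
Only numpy, scipy, OpenCV 4.12 (cv2) and the standard library are available. Lean on these libraries where they do the work, as an engineer would, in place of code of your own. Each camera call takes 0.05 s, during which the arm holds its last target. There are 200 camera calls.

TASK

Set up the burger press: first turn its black dial clockwise past the click into its second notch. Then take the press's top plate by its handle out of the sheet pan, fit it over the two guide pins of the press and push it down flat against the base, against the ejector spring; finish while still holding the handle and keeping the plate pressed fully home, and leave the salt shaker and the copper ring that stand between press and pan where they are.

Things in the scene. Friction and masses are not known exactly. Their poses are not given: they have to be found in the camera images.
- press: Press base, red with an aluminium top face, fixed to the counter. Origin: underside, under the middle between its pins. Aluminium face 100 (x) x 170 (y) mm, its flat top 30 mm above the counter. Two upright brass guide pins, diameter 10, at x = 0, y = -68 and +68 mm, stand 24 mm out of that face: straight for 16 mm, then a tapered nose. A red foot toward -x carries the dial, whose axis is at x = -115, y = 0 mm. May stand on the robot's left or right.
- press_seat (a point): Point on the press's aluminium face, midway between the pins; where the origin of top_plate comes when fully closed. Axes as the press.
- ejector (a joint): Round steel spring plate, diameter 70 mm, amid the press's face, standing 8 mm proud of it at 0. Value (m) grows as it is pushed down; 0.008 is flush, that is the press closed. Its spring needs about 5 N to start and 9 N at flush; the top plate's own weight does not move it.
- dial (a joint): Thickness dial on the press's foot (rad), growing clockwise seen from above. Two notches, at 0 (start) and 1.0, with a sprung hump between 0.1 and 0.9 (up to about 0.13 N m against the hand; a small brass plunger in the foot's side is pushed out 4 mm at its peak, 0.5); once past the peak it springs on to about 0.95 by itself. Stops at -0.1 and 1.1. White marks on the foot show the notches.
- dial_grip (a point): On the dial's axis, 60 mm above the counter, the height at which to grip. The grip is an upright black bar 46 mm long (along this point's x, which turns with the dial), 16 mm wide (y), from 36 to 74 mm above the counter, on a skirt of diameter 48 mm whose top is 36 mm above the counter. A white line marks its +x end.
- pan: Aluminium sheet pan, fixed, 330 (x) x 240 (y) mm, floor 3 mm thick, rim 25 mm high. Origin: centre of underside. Opposite side of the robot from the press.
- top_plate: Loose top plate of the press, about 0.35 kg, lying flat in the pan, handle up. Origin: centre of its underside. Red-painted metal plate 100 (x) x 170 (y) x 12 mm, with two through holes of diameter 12 mm at x = 0, y = -68 and +68 mm. Fits the press either way round (half turn).
- top_handle (a point): On the handle, 40 mm above the top plate's underside, a good height to grip. The handle is a black upright block on the plate's middle, 24 mm wide (x), 80 mm long (y), from 12 to 58 mm above the underside.
- shaker: Bystander: glass salt shaker, diameter 42, 84 mm high. Origin: underside centre.
- patty_ring: Bystander: copper ring, diameter 76, 35 mm high. Origin: underside centre.
Not all that is in view belongs to the job. What is shaped like the top_plate but turquoise is not meant.

How it is judged (in metres and radians):
On the way, in this order (a step that is already met when the one before it is completed fails the run):
1. the dial is turned past its click into the second notch (value of joint dial above 0.85 rad), for 0.2 s.
2. the top plate is on both pins and pressed flat against the base (horizontal distance between top_plate and press_seat below 0.003 m and z of top_plate in the frame of press_seat between -0.003 and 0.0018 m and angle between the y axis of top_plate and the y axis of press, either way round below 0.05 rad and angle between top_plate's own z axis and vertical below 0.03 rad and value of joint ejector above 0.006 m), for 0.4 s.
At the end, for the whole second after the job is handed in: Dial in its second notch (over 0.85 rad). Top plate on both pins, at rest, within 3 mm of centre, 0.05 rad of the press's direction, 0.03 rad of level, underside within 1.8 mm of the press's face, ejector down over 6 mm; gripper still holding it (over 2 N) (all of step 2 and value of joint dial above 0.85 rad and contact force between the fingers and top_plate above 2 N and linear speed of top_plate below 0.02 m/s); the arm keeps its last pose, push and grip.
It fails at once if the shaker or the ring is shifted by more than 30 mm (distance of any of shaker, patty_ring from where it was at the start of the episode above 0.03 m).
It also fails if it takes over 61 s, if anything falls off the work surface, if the arm or the gripper's body presses on something with over 40 N, if the wrist force passes 120 N, or if a joint passes its speed limit or range.

## Working session

There is one attempt and no reset: what is moved stays moved. The work goes in short steps, Python scripts to look and compute and a shell command to move; the robot and the scene stay as the last step left them, time stands still between calls to the robot, and variables do not carry over. Pictures are saved under pics/ and viewed, at most 10 in all, crops included, and the job is handed in when it is done.

```bash
mkdir -p pics; cat > h.py <<'E'
import numpy as np, cv2
from scipy.spatial.transform import Rotation as R
from plant import ctrl
def rot(a):
    a=np.array(a,float)
    return a if a.shape==(3,3) else R.from_rotvec(a).as_matrix()
def px2w(c,uv,z):
    K=np.array(c["K"]);d=np.linalg.inv(K)@[uv[0],uv[1],1]
    d=rot(c["attitude"])@(d*[1,-1,-1]);o=np.array(c["xyz"],float)
    return o+d*(z-o[2])/d[2]
def w2px(c,p):
    q=rot(c["attitude"]).T@(np.array(p,float)-c["xyz"]);q=np.array(c["K"])@(q*[1,-1,-1]);return q[:2]/q[2]
def save(n,img,s=1): cv2.imwrite("pics/"+n,cv2.resize(img[:,:,::-1],None,fx=s,fy=s,interpolation=cv2.INTER_CUBIC))
E
python3 - <<'E'
from h import *
np.set_printoptions(precision=1,suppress=True)
a=ctrl.camera("top");save("top.png",a["img"],1.5)
print({k:a[k] for k in a if k!="img"})
for l,z in [("press",30),("dial",74),("ejector",38),("pan",3),("top_plate",15),("top_handle",61),("shaker",84),("patty_ring",35)]:
    for r in ctrl.search_frame(l,a): print(l,round(r["p"],2),np.array(r["position"]),px2w(a,r["position"],z))
b=ctrl.camera("side");save("side.png",b["img"],1.5)
s=ctrl.get_state();print(s)
E
```

```text
{'K': array([[408.7,   0. , 264.4],
       [  0. , 408.7, 190.7],
       [  0. ,   0. ,   1. ]]), 'xyz': array([ 321.2,  -10.9, 1056. ]), 'attitude': array([ 0.1, -0.1, -1.6]), 'shot': 1}
press 0.64 [174.9 147.3] [569.  228.7  30. ]
dial 0.82 [175.8 181.5] [473.2 214.   74. ]
ejector 0.93 [168.9 133.2] [604.1 243.3  38. ]
pan 0.58 [331.1 144.7] [ 581. -177.    3.]
top_plate 0.98 [181.3 255.5] [293.5 208.5  15. ]
top_plate 0.78 [357.8 145. ] [ 577.  -244.5   15. ]
top_plate 0.76 [380. 270.] [ 257.1 -289.9   15. ]
top_handle 0.96 [356.7 145.4] [ 564.7 -231.4   61. ]
top_handle 0.91 [380.9 272.1] [ 255.  -279.5   61. ]
top_handle 0.78 [181.3 258.6] [287.3 198.6  61. ]
shaker 0.72 [265.  202.8] [419.5  -3.3  84. ]
shaker 0.34 [175.7 144.9] [562.  214.3  84. ]
patty_ring 0.55 [266.  101.4] [688.7  -5.9  35. ]
{'time_s': 0.5, 'joints': array([-1.1,  0.3, -0.1,  1.5,  0. ,  1.4, -0.1]), 'qvel': array([ 0., -0.,  0., -0.,  0.,  0.,  0.]), 'joint_torque': array([ -0. , -49.3,  -0.4, -31.4,   0. ,   0. ,   0. ]), 'eef_pos': array([257.8, 596.7, 231.3]), 'tcp_rot': array([ 0.6,  3.1, -0. ]), 'force': array([ 0.9, -0.5, -0.5]), 'torque': array([-0. , -0.1, -0. ]), 'grasp_force': 0.0, 'width': 85.57846038910975}
```

View pics/top.png

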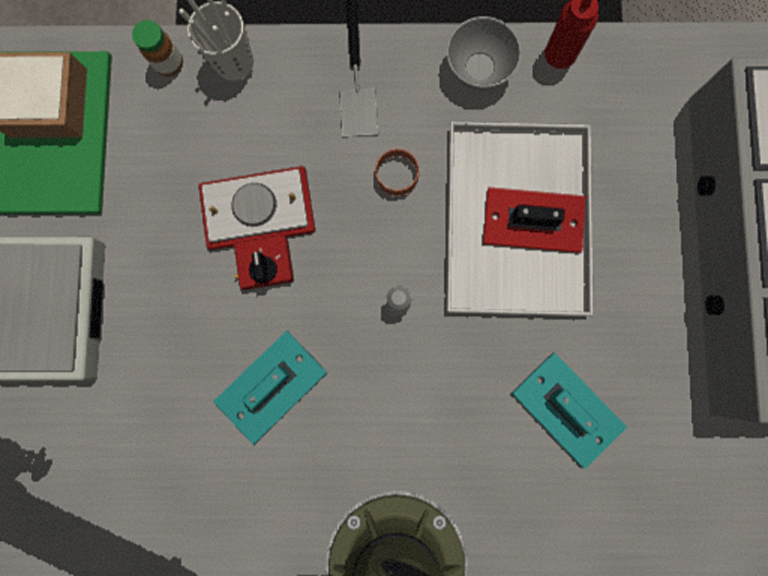

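View pics/side.png

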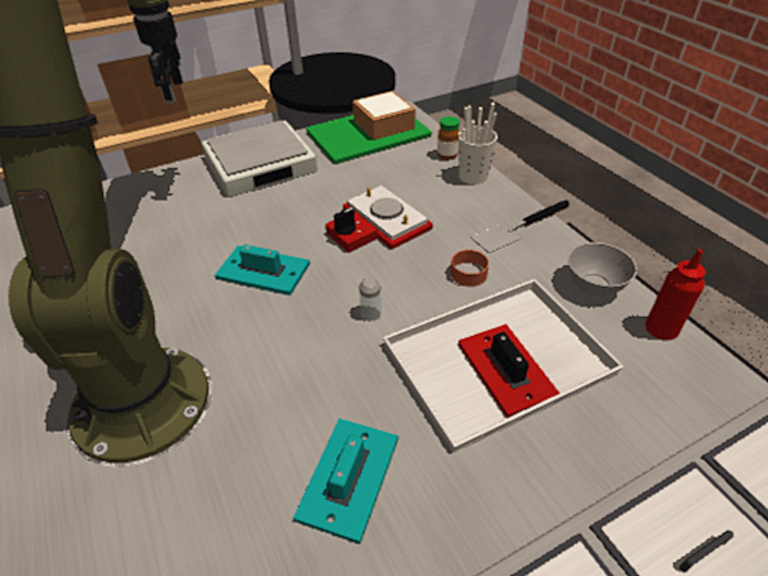

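Candidates for the top plate (native px): turquoise (181,255), turquoise (380,270), red with black handle in the pan (357,145). I choose the red one. The press is at about (170,140) with its dial at (176,180).

```bash
python3 - <<'E'
from h import *
np.set_printoptions(precision=3,suppress=True)
a=ctrl.camera("top")
i=a["img"];
A=cv2.resize(i[105:200,125:215],None,fx=4,fy=4,interpolation=cv2.INTER_CUBIC);B=cv2.resize(i[110:205,315:405],None,fx=4,fy=4,interpolation=cv2.INTER_CUBIC)
save("crop.png",np.hstack([A,B]))
s=ctrl.get_state();print(rot(s["tcp_rot"]))
p1,p2=[px2w(a,(u/1.5,v/1.5),50) for u,v in [(212,211),(292,198)]];print(p1,p2,np.arctan2(*(p1-p2)[[1,0]])-np.pi/2)
w=ctrl.camera("wrist");print(w["xyz"],rot(w["attitude"]),w["K"][0,0])
E
```

```text
[[-0.918  0.397  0.   ]
 [ 0.397  0.918  0.   ]
 [-0.     0.    -1.   ]]
[581.676 309.664  50.   ] [603.677 174.938  50.   ] 0.16186869590620745
[192.221 624.412 373.317] [[ 0.396 -0.88  -0.26 ]
 [ 0.918  0.38   0.112]
 [ 0.    -0.283  0.959]] 318.43606207445555
```

View pics/crop.png

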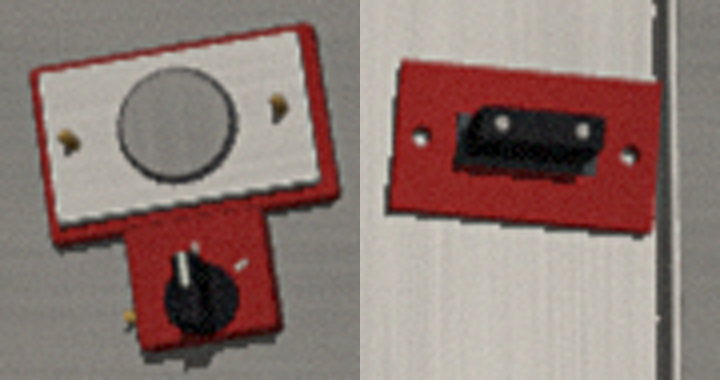

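The crop shows the press upright at a yaw of about 0.16. The pins are at crop px (68,140) and (279,105), and the dial's white line points along press +x at the first notch. On the right, the red plate with the black handle lies in the pan, which confirms the choice. Next I move over the dial.

```bash
python3 -m pendant '[0.6,-351,-254,0,-0.57, 0.6,-351,-254,0,-0.57, 0.6,-351,-254,0,-0.57, 0.6,-351,-254,0,-0.57, 0.6,-351,-254,0,-0.57, 0.6,-351,-254,0,-0.57, 0.6,-351,-254,0,-0.57, 0.6,-351,-254,0,-0.57, 0.6,-351,-254,0,-0.57, 0.6,-351,-254,0,-0.57, 0.6,-351,-254,0,-0.57, 0.6,-351,-254,0,-0.57, 0.6,-351,-254,0,-0.57, 0.6,-351,-254,0,-0.57]'
python3 - <<'E'
from h import *
np.set_printoptions(precision=3,suppress=True)
s=ctrl.get_state();print(s["eef_pos"],rot(s["tcp_rot"]),s["width"],s["joints"])
w=ctrl.camera("wrist");save("w1.png",w["img"],1.5)
for l,z in [("dial",74),("ejector",38),("press",30)]:
    for r in ctrl.search_frame(l,w): print(l,round(r["p"],2),np.array(r["position"]),px2w(w,r["position"],z))
def predict(c,t,z=30):
    return [w2px(c,(c_:=0,)) ]
C=np.array([592.7,242.3,0]);M=R.from_euler('z',.162).as_matrix()
for q in [(0,-68,54),(0,68,54),(0,0,38),(-115,0,36),(-115+23,0,74),(-115-23,0,74)]: print(q,w2px(w,C+M@q)*1.5)
E
```

```text
time_s: 2.0
eef_pos: [478.7, 225.6, 231.3]
tcp_rot: [0.258, -3.131, -0.0]
force: [-0.3, 0.2, -0.2]
width: 51.5
grasp_force: 0.0
[478.656 225.581 231.298] [[-0.986 -0.164 -0.   ]
 [-0.164  0.986  0.   ]
 [ 0.     0.    -1.   ]] 51.51079630700348 [-0.644  0.062  0.161  1.756 -0.01   1.324  1.254]
dial 0.98 [254.6 174. ] [477.949 222.945  74.   ]
ejector 0.9 [257.3 266.8] [596.65 245.58  38.  ]
press 0.85 [255.9 231.3] [555.628 237.087  30.   ]
(0, -68, 54) [292.125 405.57 ]
(0, 68, 54) [473.    405.976]
(0, 0, 38) [382.656 395.154]
(-115, 0, 36) [382.962 250.733]
(-92, 0, 74) [382.75  297.156]
(-138, 0, 74) [382.891 227.524]
```

View pics/w1.png

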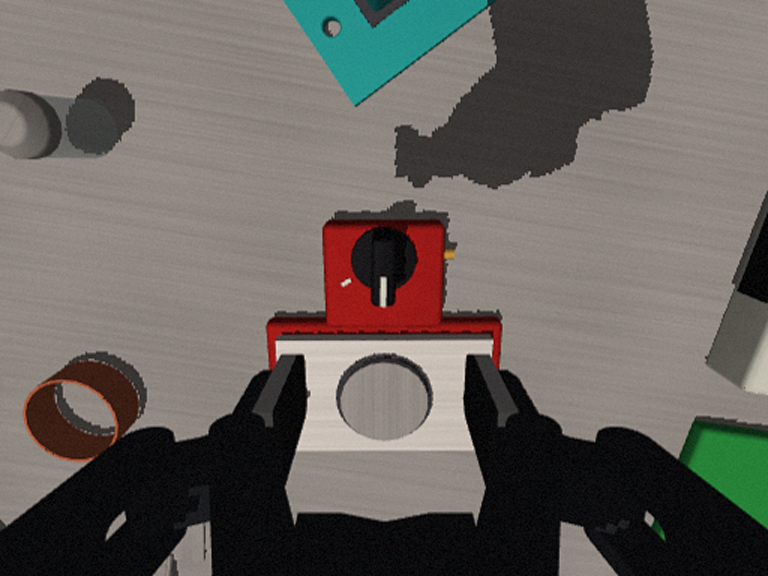

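```bash
python3 -m pendant '[0.6,-5,0,50,0, 0.6,-5,0,100,0, 0.6,-5,0,150,0, 0.6,-5,0,180,0, 0.6,-5,0,188,0, 0.6,-5,0,188,0, 0,-5,0,188,0, 0,-5,0,188,0, 0,-5,0,188,0, 0,-5,0,188,0, 0,-5,0,188,0, 0,-5,0,188,0, 0,-5,0,188,0]'
```

```text
time_s: 3.5
eef_pos: [485.9, 225.7, 45.6]
tcp_rot: [-0.254, 3.128, 0.002]
force: [0.5, -0.8, 5.7]
width: 14.8
grasp_force: 59.3
```

```bash
python3 -m pendant '[0,0,0,0,0.13, 0,0,0,0,0.26, 0,0,0,0,0.39, 0,0,0,0,0.52, 0,0,0,0,0.65, 0,0,0,0,0.78, 0,0,0,0,0.91, 0,0,0,0,1.0, 0,0,0,0,1.0, 0,0,0,0,1.0]'
python3 - <<'E'
from h import *
s=ctrl.get_state();print(s["joints"],rot(s["tcp_rot"])[:,1],s["torque"])
E
```

```text
time_s: 4.5
eef_pos: [485.8, 225.2, 45.6]
tcp_rot: [1.277, 2.868, 0.004]
force: [-1.2, -1.8, 8.1]
width: 14.8
grasp_force: 59.6
[-0.74573503  0.25286242  0.29288512  1.94895619 -0.08869986  0.94873284
  0.32250436] [0.74341631 0.66882198 0.00305894] [-0.60030516  0.15801006 -0.07395479]
```

```bash
python3 -m pendant '[0.6,0,0,0,1.0, 0.6,0,0,0,0, 0.6,0,0,0,0]' >/dev/null; echo
```

```text
(no output)
```

I mistyped the roll in the first row of that call: it commanded an extra turn while the fingers opened. I'll check the dial after rising.

```bash
python3 -m pendant '[0.6,0,0,-50,0, 0.6,0,0,-100,0, 0.6,0,0,-150,0, 0.6,0,0,-186,0, 0.6,0,0,-186,0, 0.6,0,0,-186,0]'
python3 - <<'E'
from h import *
w=ctrl.camera("wrist");save("w2.png",w["img"])
s=ctrl.get_state();print(s["joints"],rot(s["tcp_rot"]))
E
```

```text
time_s: 5.4
eef_pos: [484.6, 225.4, 230.4]
tcp_rot: [1.28, 2.868, 0.004]
force: [-1.0, -0.4, -0.8]
width: 50.9
grasp_force: 0.0
[-0.77362063  0.07125222  0.30433597  1.75412596 -0.02229121  1.32005084
  0.26710611] [[-6.68041190e-01  7.44124075e-01 -5.74267182e-04]
 [ 7.44124198e-01  6.68041299e-01 -1.18393087e-06]
 [ 3.82753203e-04 -4.28117021e-04 -9.99999835e-01]]
```

View pics/w2.png

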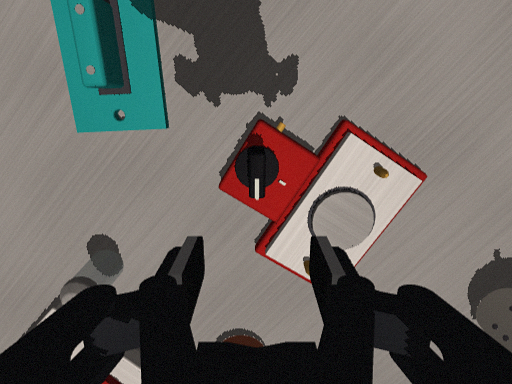

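The image shows the dial in its second notch: the line is at (257,187), parallel to the fingers, about 1 rad from the start. Now a dedicated look over the press with the fingers clear of the face.

```bash
python3 -m pendant '[1,-62,97,0,-1, 1,-62,97,0,-1, 1,-62,97,0,-1, 1,-62,97,0,-1, 1,-62,97,0,-1, 1,-62,97,0,-1, 1,-62,97,0,-1, 1,-62,97,0,-1, 1,-62,97,0,-1, 1,-62,97,0,-1]'
python3 - <<'E'
from h import *
np.set_printoptions(precision=3,suppress=True)
s=ctrl.get_state();print(s["joints"],rot(s["tcp_rot"]))
w=ctrl.camera("wrist");np.savez("w3.npz",**{k:w[k] for k in w})
g=w["img"].astype(int);hs=cv2.cvtColor(w["img"],cv2.COLOR_RGB2HSV)
m=((g.min(2)>175)).astype(np.uint8)
m=cv2.morphologyEx(m,cv2.MORPH_OPEN,np.ones((3,3)))
n,L,st,ce=cv2.connectedComponentsWithStats(m)
for k in range(1,n):
    if st[k,4]>500: print(st[k],ce[k])
br=((hs[...,0]>12)&(hs[...,0]<28)&(hs[...,1]>110)).astype(np.uint8)
n,L,st,ce=cv2.connectedComponentsWithStats(br)
for k in range(1,n):
    if st[k,4]>8: print("brass",st[k],ce[k])
for r in ctrl.search_frame("ejector",w): print(r, px2w(w,r["position"],38))
save("w3.png",w["img"],1.5)
E
```

```text
time_s: 6.45
eef_pos: [597.4, 243.8, 228.4]
tcp_rot: [0.251, -3.13, 0.001]
force: [0.3, -0.6, -0.2]
width: 85.4
grasp_force: 0.0
[-0.615  0.313  0.236  1.476 -0.074  1.362  1.356] [[-0.987 -0.159 -0.001]
 [-0.159  0.987 -0.001]
 [ 0.001 -0.    -1.   ]]
brass [302  52   8   9  64] [305.297  55.547]
brass [188 165  12  11  93] [193.559 170.129]
brass [316 164  11  12  93] [321.043 169.172]
brass [495 303  15   6  29] [500.897 304.966]
brass [505 306   7   9  20] [508.4  309.45]
brass [450 375   5   5  10] [451.6 376.7]
{'position': [256.5, 172.1], 'p': 0.84} [601.842 243.76   38.   ]
```

View pics/w3.png

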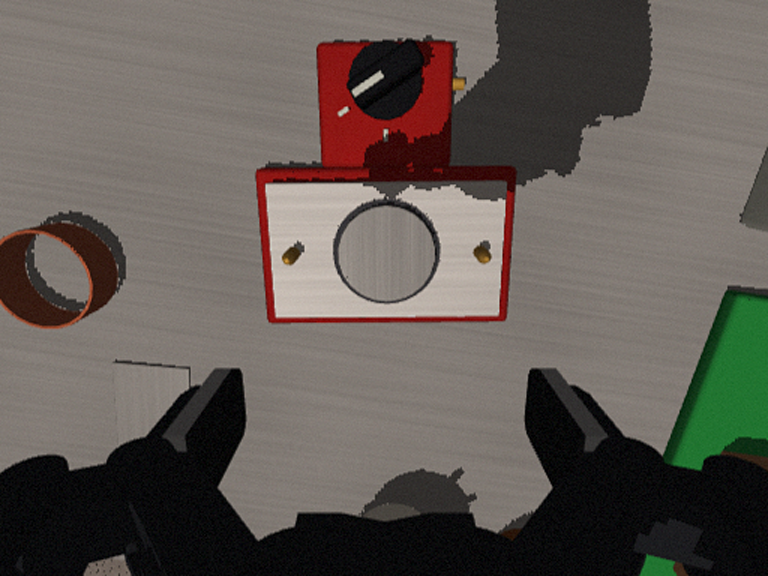

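The image shows the press face clear of the fingers, with pins at about (290,257) and (482,254) and the ejector at (386,251). Next I fit the press pose to the pins, the ejector and the face outline.

```bash
python3 - <<'E'
from h import *
from scipy.optimize import least_squares
np.set_printoptions(precision=3,suppress=True)
w=dict(np.load("w3.npz"))
# face outline corners in 1.5x px, brass centroids (native), ejector circle centre
g=cv2.cvtColor(w["img"],cv2.COLOR_RGB2GRAY)
ob=[(( 0,-68,42),np.array([193.6,170.1])),((0,68,42),np.array([321,169.2])),((0,0,38),np.array([387.,251.])/1.5),
 ((50,-85,30),np.array([274,318.])/1.5),((50,85,30),np.array([501,318.])/1.5),((-50,-85,30),np.array([265.5,182.])/1.5)]
f=lambda t:np.concatenate([w2px(w,np.array([t[0],t[1],0])+R.from_euler('z',t[2]).as_matrix()@q)-u for q,u in ob])
r=least_squares(f,[597,244,.162],loss='soft_l1');print(r.x,r.fun.reshape(-1,2))
# red plate from the top picture
c=ctrl.camera("top");i=c["img"].astype(int)
m=((i[...,0]>90)&(i[...,1]<60)&(i[...,2]<60)).astype(np.uint8);m[:, :300]=0;m[:,400:]=0;m[:110]=0
cn=max(cv2.findContours(m,0,2)[0],key=cv2.contourArea);box=cv2.boxPoints(cv2.minAreaRect(cn))
P=np.array([px2w(c,b,15) for b in box]);print(P,P.mean(0))
m2=((i[...,0]>90)&(i[...,1]<60)&(i[...,2]<60)).astype(np.uint8)
E
```

```text
[598.446 244.785   0.166] [[-0.122  0.226]
 [ 1.508  0.453]
 [-0.042  1.845]
 [ 0.526 -0.785]
 [-0.96  -1.543]
 [-0.513 -0.177]]
[[ 530.742 -149.812   15.   ]
 [ 631.064 -159.355   15.   ]
 [ 616.761 -330.25    15.   ]
 [ 516.927 -318.677   15.   ]] [ 573.873 -239.523   15.   ]
```

```bash
python3 -m pendant '[0.7,98,-474,0,1.81, 0.7,98,-474,0,1.81, 0.7,98,-474,0,1.81, 0.7,98,-474,0,1.81, 0.7,98,-474,0,1.81, 0.7,98,-474,0,1.81, 0.7,98,-474,0,1.81, 0.7,98,-474,0,1.81, 0.7,98,-474,0,1.81, 0.7,98,-474,0,1.81, 0.7,98,-474,0,1.81, 0.7,98,-474,0,1.81, 0.7,98,-474,0,1.81, 0.7,98,-474,0,1.81, 0.7,98,-474,0,1.81, 0.7,98,-474,0,1.81, 0.7,98,-474,0,1.81]'
python3 - <<'E'
from h import *
np.set_printoptions(precision=3,suppress=True)
s=ctrl.get_state();print(s["joints"],rot(s["tcp_rot"]))
w=ctrl.camera("wrist");np.savez("w4.npz",**{k:w[k] for k in w})
i=w["img"].astype(int);m=((i[...,0]>90)&(i[...,1]<60)&(i[...,2]<60)).astype(np.uint8)
cn=max(cv2.findContours(m,0,2)[0],key=cv2.contourArea);box=cv2.boxPoints(cv2.minAreaRect(cn))
print(box*1.5);P=np.array([px2w(w,b,15) for b in box]);print(P,P.mean(0))
for r in ctrl.search_frame("top_handle",w): print(r, px2w(w,r["position"],61))
save("w4.png",w["img"],1.5)
E
```

```text
time_s: 8.3
eef_pos: [577.7, -239.4, 229.4]
tcp_rot: [2.304, 2.136, 0.0]
force: [0.3, -0.2, 0.0]
width: 59.8
grasp_force: 0.0
[-0.226  0.318  0.722  1.543 -0.213  1.361  0.44 ] [[ 0.076  0.997  0.   ]
 [ 0.997 -0.076  0.   ]
 [ 0.     0.    -1.   ]]
[[313.5 129. ]
 [453.  129. ]
 [453.  351. ]
 [313.5 351. ]]
[[ 534.44  -152.534   15.   ]
 [ 632.985 -159.988   15.   ]
 [ 627.018 -330.67    15.   ]
 [ 514.396 -322.169   15.   ]] [ 577.21 -241.34   15.  ]
{'position': [254.5, 159.3], 'p': 0.98} [ 577.519 -226.211   61.   ]
{'position': [18.8, 209.1], 'p': 0.59} [ 330.685 -259.781   61.   ]
```

View pics/w4.png

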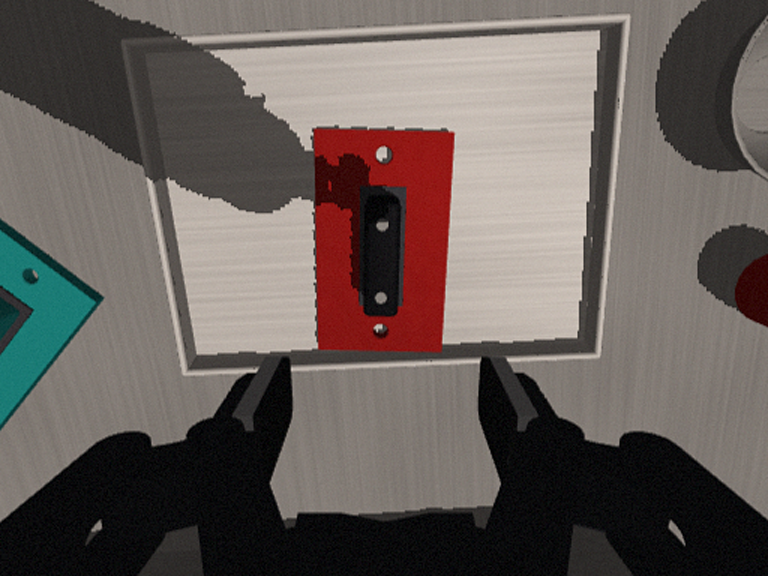

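The image shows the red plate with its black handle in the pan. Its corners are at (314,128), (454,131), (442,351) and (319,349), and the holes at (384,154) and (380,330). I'll fit the plate pose.

```bash
python3 - <<'E'
from h import *
from scipy.optimize import least_squares
np.set_printoptions(precision=3,suppress=True)
w=dict(np.load("w4.npz"))
ob=[((-50,85,15),(314,128)),((50,85,15),(454,131)),((50,-85,15),(442,351)),((-50,-85,15),(319,350)),((0,68,15),(384,154)),((0,-68,15),(380.5,329))]
f=lambda t:np.concatenate([w2px(w,np.array([t[0],t[1],0])+R.from_euler('z',t[2]).as_matrix()@q)-np.array(u)/1.5 for q,u in ob])
r=least_squares(f,[577,-240,-.08],loss='soft_l1');print(r.x,r.fun.reshape(-1,2))
s=ctrl.get_state();M=rot(s["tcp_rot"]);t=r.x
print(M.T@(np.array([t[0],t[1],24])-s["eef_pos"]), np.arctan2(M[1,1],M[0,1])-t[2])
E
```

```text
[ 576.42  -241.038   -0.093] [[-0.324 -0.11 ]
 [ 0.424 -0.362]
 [ 0.143  0.233]
 [-0.226 -0.452]
 [-0.191  0.039]
 [ 0.199  1.152]]
[ -1.566  -1.168 205.38 ] 0.016776458085852597
```

```bash
python3 -m pendant '[0.7,-1.5,-1,50,0.017, 0.7,-1.5,-1,100,0.017, 0.7,-1.5,-1,150,0.017, 0.7,-1.5,-1,190,0.017, 0.7,-1.5,-1,204,0.017, 0.7,-1.5,-1,204,0.017, 0.7,-1.5,-1,204,0.017, 0,-1.5,-1,204,0.017, 0,-1.5,-1,204,0.017, 0,-1.5,-1,204,0.017, 0,-1.5,-1,204,0.017, 0,-1.5,-1,204,0.017, 0,-1.5,-1,204,0.017, 0,-1.5,-1,204,0.017]'
python3 -m pendant '[0,0,0,-20,0, 0,0,0,-60,0, 0,0,0,-100,0, 0,0,0,-140,0, 0,0,0,-140,0, 0,0,0,-140,0]'
python3 -c "
from h import *
s=ctrl.get_state();print(s['joints'],rot(s['tcp_rot']))"
```

```text
time_s: 9.8
eef_pos: [577.6, -241.5, 27.3]
tcp_rot: [2.322, 2.113, 0.003]
force: [-0.6, 0.1, 7.5]
width: 23.4
grasp_force: 61.1
time_s: 10.4
eef_pos: [576.7, -240.9, 165.9]
tcp_rot: [2.323, 2.114, 0.002]
force: [-0.8, 0.3, -3.6]
width: 23.3
grasp_force: 60.1
[-0.21695623  0.36170421  0.71420469  1.62641471 -0.24828367  1.2449184
  0.45114715] [[ 9.37016308e-02  9.95598949e-01  1.65442753e-03]
 [ 9.95600201e-01 -9.37023161e-02  3.41514001e-04]
 [ 4.95034672e-04  1.61514796e-03 -9.99998573e-01]]
```

The plate is held. I carry it beside the press so the wrist camera can see the pins and the plate holes together.

```bash
python3 -m pendant '[0,20,-6,0,-0.01, 0,50,-15,0,-0.03, 0,85,-25,0,-0.05, 0,120,-36,0,-0.07, 0,155,-46,0,-0.1, 0,190,-57,0,-0.12, 0,225,-67,0,-0.14, 0,260,-78,0,-0.16, 0,295,-88,0,-0.18, 0,330,-99,0,-0.2, 0,365,-109,0,-0.23, 0,395,-118,0,-0.25, 0,410,-123,0,-0.26, 0,418,-125,0,-0.26, 0,418,-125,0,-0.26, 0,418,-125,0,-0.26, 0,418,-125,0,-0.26]'
python3 - <<'E'
from h import *
np.set_printoptions(precision=3,suppress=True)
s=ctrl.get_state();print(s["joints"],rot(s["tcp_rot"]))
w=ctrl.camera("wrist");np.savez("w5.npz",**{k:w[k] for k in w})
save("w5.png",w["img"],1.5)
hs=cv2.cvtColor(w["img"],cv2.COLOR_RGB2HSV)
br=((hs[...,0]>12)&(hs[...,0]<28)&(hs[...,1]>110)).astype(np.uint8)
n,L,st,ce=cv2.connectedComponentsWithStats(br)
for k in range(1,n):
    if st[k,4]>15: print("brass",st[k],ce[k])
E
```

```text
time_s: 12.1
eef_pos: [491.9, 184.8, 165.3]
tcp_rot: [2.033, 2.394, -0.001]
force: [0.8, 0.5, -3.3]
width: 23.2
grasp_force: 59.9
[-0.805  0.1    0.421  1.86  -0.043  1.191 -0.208] [[-0.162  0.987  0.   ]
 [ 0.987  0.162 -0.001]
 [-0.001  0.    -1.   ]]
brass [394  39  22  16 241] [404.506  46.701]
brass [377 204  18  16 174] [385.408 211.937]
```

View pics/w5.png

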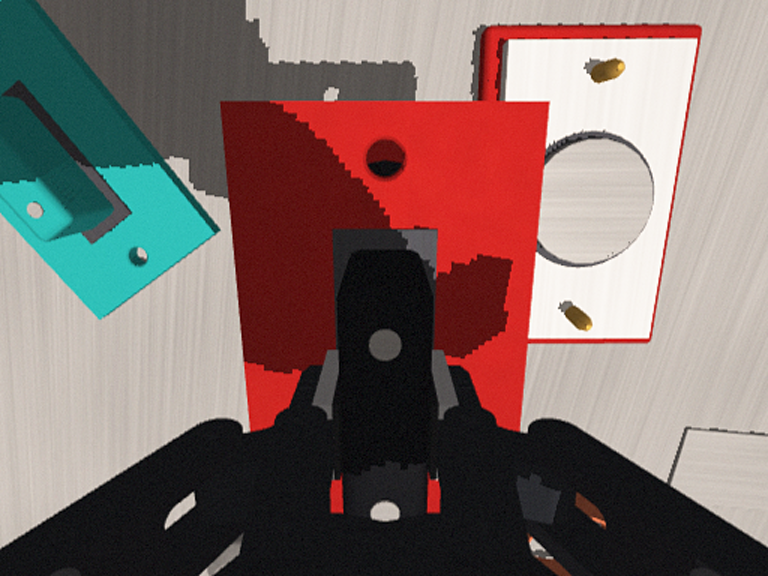

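The image shows the held plate with its front edge from (221,101) to (549,101) and its hole at (386,157). The press is to the right, with pin centres at (607,70) and (578,318), face corners at (699,38) and (650,340), and the ejector near (592,199). I'll fit both poses and compute the relative shift.

```bash
python3 - <<'E'
from h import *
from scipy.optimize import least_squares
np.set_printoptions(precision=3,suppress=True)
w=dict(np.load("w5.npz"));s=ctrl.get_state();M=rot(s["tcp_rot"])
def fit(ob,x0,z):
    f=lambda t:np.concatenate([w2px(w,np.array([t[0],t[1],t[3] if z else 0])+R.from_euler('z',t[2]).as_matrix()@q)-np.array(u)/1.5 for q,u in ob])
    r=least_squares(f,x0,loss='soft_l1');print(r.x,r.fun.reshape(-1,2).round(1).tolist());return r.x
p=fit([((0,68,42),(607.5,70.8)),((0,-68,42),(578.8,318.7)),((50,85,30),(699,38)),((50,-85,30),(650,340.5)),((0,0,38),(592,199))],[598,245,.166],0)
q=fit([((-50,85,12),(221,101)),((50,85,12),(549.5,101)),((0,68,12),(386,157.5))],[492,185,.166,141],1)
print("TCP yaw",np.arctan2(M[1,1],M[0,1]))
for n,P in(("this-view",p),("fit3",[598.45,244.8,.166])):
    print(n,"tool shift plate(img)->press",M.T@np.array([P[0]-q[0],P[1]-q[1],0]),"TCP->press",M.T@(np.array([P[0],P[1],0])-s["eef_pos"]))
E
```

```text
[599.146 243.748   0.168] [[1.2, -0.7], [0.6, 1.1], [-0.2, -0.3], [-0.5, -1.1], [-1.1, 3.0]]
[492.746 184.603   0.164 139.453] [[0.3, -0.2], [0.1, -0.3], [-0.4, 0.6]]
TCP yaw 0.16315028518207142
this-view tool shift plate(img)->press [ 41.077 114.594  -0.005] TCP->press [ 40.505 115.399 165.34 ]
fit3 tool shift plate(img)->press [ 42.228 114.078  -0.005] TCP->press [ 41.656 114.883 165.339]
```

```bash
python3 -m pendant '[0,15,40,0,-0.003, 0,30,80,0,-0.003, 0,38,106,0,-0.003, 0,41,114.7,0,-0.003, 0,41,114.7,30,-0.003, 0,41,114.7,55,-0.003, 0,41,114.7,72,-0.003, 0,41,114.7,77,-0.003, 0,41,114.7,77,-0.003, 0,41,114.7,77,-0.003, 0,41,114.7,77,-0.003]'
python3 - <<'E'
from h import *
np.set_printoptions(precision=3,suppress=True)
s=ctrl.get_state();M=rot(s["tcp_rot"]);s0=np.array([491.9,184.8,165.3])
print("moved (new tool axes)",M.T@(s["eef_pos"]-s0),np.arctan2(M[1,1],M[0,1]),M[:,2])
E
```

```text
time_s: 13.25
eef_pos: [598.6, 246.4, 90.0]
tcp_rot: [2.026, 2.4, 0.004]
force: [0.2, 0.1, -3.4]
width: 23.0
grasp_force: 60.4
moved (new tool axes) [ 42.752 115.347  75.65 ] 0.1687990325670299 [ 0.002  0.001 -1.   ]
```

```bash
python3 -m pendant '[0,-1.4,-0.6,0,0, 0,-1.4,-0.6,0,0, 0,-1.4,-0.6,5,0, 0,-1.4,-0.6,10,0, 0,-1.4,-0.6,14,0, 0,-1.4,-0.6,17,0, 0,-1.4,-0.6,19,0, 0,-1.4,-0.6,19,0]'
```

```text
time_s: 14.05
eef_pos: [597.8, 244.5, 69.1]
tcp_rot: [2.026, 2.4, 0.001]
force: [0.9, 0.2, -3.6]
width: 23.3
grasp_force: 60.5
```

No contact force with the underside about 9 mm below the pin tips, so the pins are in the holes. I continue down.

```bash
python3 -m pendant '[0,0,0,3,0, 0,0,0,6,0, 0,0,0,9,0, 0,0,0,12,0, 0,0,0,14,0, 0,0,0,16,0, 0,0,0,16,0, 0,0,0,16,0, 0,0,0,16,0]'
```

```text
time_s: 14.95
eef_pos: [597.9, 244.6, 54.3]
tcp_rot: [2.026, 2.4, 0.002]
force: [0.1, -1.1, 5.1]
width: 23.3
grasp_force: 61.6
```

```bash
python3 -m pendant '[0,0,0,1,0, 0,0,0,2,0, 0,0,0,3,0, 0,0,0,3,0, 0,0,0,3,0, 0,0,0,3,0]'
python3 - <<'E'
from h import *
s=ctrl.get_state();M=rot(s["tcp_rot"]);print(s["eef_pos"],s["force"],np.arctan2(M[1,1],M[0,1]),M[:,2])
b=ctrl.camera("side");save("s2.png",b["img"][90:200,190:330],5)
E
```

```text
time_s: 15.55
eef_pos: [597.9, 244.6, 54.3]
tcp_rot: [-2.026, -2.401, -0.002]
force: [-6.5, -4.8, 20.0]
width: 23.4
grasp_force: 63.8
[597.90732362 244.64501558  54.25110631] [-6.48466122 -4.80586255 20.01515436] 0.16875079289181613 [ 8.06466736e-04  1.38066192e-03 -9.99998722e-01]
```

View pics/s2.png

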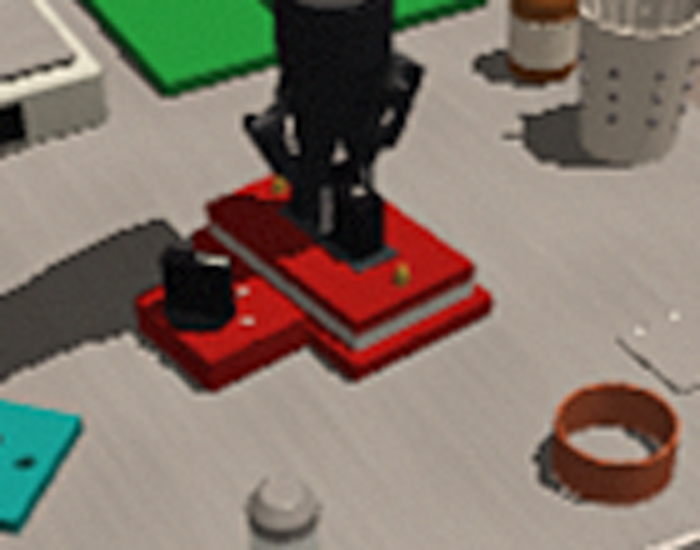

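The image shows the plate flat on the base with both brass pins through it, at (280,185) and (402,272). The dial is turned, and the ring and shaker are in place. The height no longer changes and the push is 20 N, so the plate is fully home.

```bash
python3 -m pendant '[0,0,0,0,0, 0,0,0,0,0, 0,0,0,0,0]'; python3 -c "
from plant import ctrl
print(ctrl.hand_in())"
```

```text
time_s: 15.9
eef_pos: [597.9, 244.7, 54.3]
tcp_rot: [-2.026, -2.401, -0.003]
force: [-6.7, -4.7, 20.9]
width: 23.0
grasp_force: 63.8
the job is handed in; nothing more can be done
None
```

I handed the job in at about 16 s (no verdict came back): the dial is in its second notch, and the top plate is on both pins, held by its handle and pressed flat with about 20 N. The shaker and ring look undisturbed.

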